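Brace the almond jar in the tray and twist off its tight cap

ROBOT

A 7-joint arm with a two-finger parallel gripper is mounted at the origin on the work surface. World frame = base frame: x ahead of the robot, y to its left, z up, the work surface at z = 0. Lengths are in m, angles in rad, forces in N, time in s.
With the tool pointing down it reaches from about 0.35 to 0.9 m from the base axis. Payload 7.2 kg.
Tool frame: the origin (TCP) lies on the centre line of the jaws, within the pads' length; the fingertips stand finger_overhang ahead of it and the grasp point (between the pads) lies 3 mm ahead of it (finger_overhang is the distance from the TCP to the fingertips, in m); x points along the fingers, z is the direction in which the jaws open and shut, and the axes are right-handed (so a half turn about x gives the same grasp; the last joint's range is limited). The gripper opens to 88 mm and grips with 3 to 60 N. Pads are 20 mm wide; open, the fingers measure 115 mm over their backs; the gripper's body (75 mm by 178 mm) begins 61 mm behind the grasp point.
Start: joints at [1.128, 0.411, -0.013, 1.596, 0.006, 1.134, -0.082], TCP at [0.229, -0.582, 0.245] pointing down, gripper open.
Joint ranges: [-2.95, 2.95], [-0.29, 1.99], [-1.47, 1.44], [0.14, 2.54], [-1.03, 4.17], [0.13, 1.85], [-2.86, 2.86]. Speed limits (rad/s): [2.39, 2.39, 3.01, 3.01, 3.14, 3.14, 3.14].

INTERFACE

Orientations are given as a rotation vector (axis times angle).
In Python, from station import * gives the robot as it stands. The module is installed in compiled form; this text tells all that it offers.
- The arm moves only by the tool send_rows, never from a script. Its argument "targets" is a list of rows, each an object with "xyz": the shift along the tool's x, y, z in mm, a list of three; "yaw": the turn about the tool's x in degrees; "hand": the opening in per cent of the stroke, from 0 (shut) to 100 (fully open). In form: [{"xyz": [tx, ty, tz], "yaw": yaw, "hand": hand}, ...]. A call has 1 to 20 rows; each row shifts and turns the commanded pose from where the row before left it, along the tool's axes as they then stand; what a row does not reach is not made up. A row lasts 1/10 s, in which the tool goes at most 50 mm and 8.59 degrees, less where a joint would pass 70% of its speed; a pose out of reach is approached as far as the arm can. A call with a gripper value outside its range is refused whole. The fingers move at their own pace and stop on an object; the grip force is fixed at half the most. Time passes only in rows, so rows that do not move let the fingers close. It gives the time, the measured TCP pose, the force and the opening at its end, in the units of the state.
- state(): the state, without advancing time (a new reading comes with each control period).
- grab_frame(name): name is "scene" or "top"; returns a dict with "pixels" (480x640x3 uint8, red, green, blue), "range_z" (480x640 float32, m along the optical axis (not along the pixel's ray), 0 where there is no reading), "camera_matrix" (3x3 intrinsics, pixels), "distortion" ([k1, k2, p1, p2, k3] as OpenCV has them; the pictures are not rectified), "cam_to_world" (4x4, takes a point from camera to world coordinates). Camera axes: x right, y down, z forward; pixel columns grow to the right and rows downward; lengths in m; the calibration is good to about 2 mm. A picture is of the moment at which its call begins.
- job_done(): hands the job in, once; it reports no verdict.
The state is a dict: "time_s": time; "joints": joint angles; "dq": joint speeds; "joint_efforts": joint torques, N m; "eef_pos": TCP position; "ee_rot": TCP orientation; "contact_force": force on the tool from outside, world axes, zero at the start; "moment": the same for the moment, N m; "finger_gap": finger opening in m.
Only numpy, scipy, OpenCV 4.12 (cv2) and the standard library are available. Lean on these libraries where they do the work, as an engineer would, in place of code of your own. Each camera call takes 0.05 s, during which the arm holds its last target. There are 200 camera calls.

TASK

The almond jar's cap is so tight that the jar just spins along on the bare table, so lift the closed jar over to the bamboo tray, set it gently and upright, fully down into the tray's square seat that keeps it from turning, and there unscrew the cap (counter-clockwise seen from above) until its lugs come free, without pulling the jar out of the seat. Finish while still holding the cap level in the gripper, straight above the jar's mouth, clear of it by about two centimetres: do not put it down or let go. Do not drop or tip the jar, and leave the nut bowl, dice cup, paperweight and coaster rack where they stand.

Things in the scene. Friction and masses are not known exactly. Their poses are not given: they have to be found in the camera images.
- jar: Blue square ceramic jar, 68 x 68 mm, about 0.55 kg, loose. Shoulder 82 mm high, neck 46 mm across, rim at 98 mm, foot 62 x 62 x 4 mm. Origin: centre of its underside; z up, x and y across its flat sides. Its foot fits the seat in any of four quarter turns. On bare table it turns along with the cap.
- cap: Brass ribbed twist cap, 62 mm across, 24 mm high, 0.1 kg, screwed tight on the jar. Origin: centre of its skirt's lower edge, z up; when shut this is 87 mm above the jar's underside and 5 mm above its shoulder. Shut, it carries the jar when lifted and does not slip round. At the start its x axis lies 3 to 11 degrees counter-clockwise of the jar's x axis (tight stop at 0).
- tray: Bamboo serving tray, 180 mm (its x) by 300 mm (its y), 20 mm thick, on grippy feet: it does not shift. Origin at the centre of its underside. In its top are a square seat for the jar (at y = +70 mm) and a round seat 84 mm across for the nut bowl (at y = -75 mm), both 12 mm deep.
- seat (a point): Centre of the floor of the tray's square seat, 8 mm above the table. The seat is 72 x 72 mm, its sides parallel to the tray's x and y, 12 mm deep, with a 3 mm chamfer round its mouth; the 68 mm jar goes in with 2 mm slack on each side and then stands with its underside at this height.
- mouth (a point): Centre of the jar's open mouth, at the height of its rim, 98 mm above the jar's underside.
- nut_bowl: Empty stainless steel nut bowl, 120 mm across, 46 mm high, standing in the tray's round seat. Origin at the centre of its underside. Leave it alone.
- dice_cup: Blue plastic dice cup, 80 mm across, 90 mm high, upright on the table. Origin at the centre of its underside. Leave it alone.
- paperweight: Green glass paperweight, 68 mm across, 47 mm high. Origin at the centre of its underside. Leave it alone.
- coaster_rack: Slotted bamboo coaster rack with four cork-backed coasters lying in it, 110 x 110 mm, 60 mm high. Origin at the centre of its underside. Leave it alone.
- cap_top (a point): Centre of the cap's flat top, 24 mm above its lower edge. Three lugs in the cap hook under three on the neck, a sprung seal between; turning takes some 0.3 to 0.4 N m. Counter-clockwise from above it rises 2 mm, is free to lift from 52 to 95 degrees past the tight stop, then meets the next lugs: turn 70 to 75 degrees from the start. The jar may follow by up to 3 degrees in the seat.
Things that resemble listed ones, but are neither listed nor needed, are in the scene too. There is more than one size of the cap; the one meant has the size given above.

How it is judged:
By the outcome, as a careful person would: the job done as asked, in the order asked, and still so for the second after the job is handed in, while the arm keeps its last pose, push and grip.
It also fails if it takes over 40 s, if anything falls off the work surface, if the arm or the gripper's body presses on something with over 40 N, if the wrist force passes 120 N, or if a joint passes its speed limit or range.

## Working session

There is one attempt and no reset: what is moved stays moved. The work goes in short steps, Python scripts to look and compute and a tool call to move; the robot and the scene stay as the last step left them, time stands still between calls to the robot, and variables do not carry over. Pictures are saved under pics/ and viewed, about 8 in all and at most 12, crops included, and the job is handed in when it is done.

Besides the shell and the picture viewer there is one more tool, called after "Request:" by a JSON object that holds its "fn" and its "kwargs". send_rows: Moves the arm, as the interface text tells. Its arguments: {"type":"object","properties":{"targets":{"type":"array"}},"required":["targets"]}

```bash
mkdir -p pics
cat > h.py <<'E'
from station import *
import numpy as np, cv2
from scipy.spatial.transform import Rotation as R
def cloud(f):
    K=f["camera_matrix"];d=np.array(f["distortion"],float);z=f["range_z"]
    v,u=np.mgrid[0:480,0:640]
    p=cv2.undistortPoints(np.stack([u,v],-1).reshape(-1,1,2).astype(np.float64),np.array(K,float),d).reshape(480,640,2)
    c=np.dstack([p*z[...,None],z]); T=np.array(f["cam_to_world"])
    w=c@T[:3,:3].T+T[:3,3]; w[z==0]=np.nan
    return w
E
python3 - <<'E'
from h import *
s=state();print(s)
for n in("scene","top"):
    f=grab_frame(n);cv2.imwrite(f"pics/{n}0.png",f["pixels"][...,::-1]);np.save(n+"0.npy",cloud(f));np.save(n+"0_px.npy",f["pixels"])
    print(n,np.round(f["cam_to_world"],3).tolist(),np.array(f["camera_matrix"]).tolist())
E
```

```text
{'time_s': 0.0, 'joints': array([ 1.12779864,  0.41189448, -0.01269403,  1.59698648,  0.00559246,
        1.13428095, -0.082203  ]), 'dq': array([ 2.99128588e-04, -6.99418391e-04,  7.91261422e-04, -6.71207978e-04,
       -1.28292212e-05,  2.28269749e-03,  7.98925554e-04]), 'joint_efforts': array([-7.75970184e-04, -5.87953198e+01,  6.41241577e-01, -2.91070855e+01,
       -5.38441131e-02,  1.82739983e-02,  2.03927925e-04]), 'eef_pos': array([ 0.22860018, -0.5812234 ,  0.24383608]), 'ee_rot': array([ 0.92964947,  1.36487723, -0.92837616]), 'contact_force': array([-0.1597012 , -0.08063634,  0.49867932]), 'moment': array([-0.01628515,  0.00223248, -0.03295665]), 'finger_gap': 0.08823186049190221}
scene [[-0.491, 0.478, -0.728, 1.228], [0.871, 0.275, -0.407, 0.453], [0.006, -0.834, -0.552, 0.586], [0.0, 0.0, 0.0, 1.0]] [[454.0290660323835, 0.0, 325.25336173304913], [0.0, 454.0290660323835, 239.81300305588513], [0.0, 0.0, 1.0]]
top [[0.102, -0.969, 0.227, 0.295], [-0.995, -0.1, 0.019, 0.056], [0.004, -0.227, -0.974, 1.338], [0.0, 0.0, 0.0, 1.0]] [[542.9035193919609, 0.0, 320.4572160524629], [0.0, 542.9035193919609, 242.11139439537516], [0.0, 0.0, 1.0]]
```

View pics/top0.png

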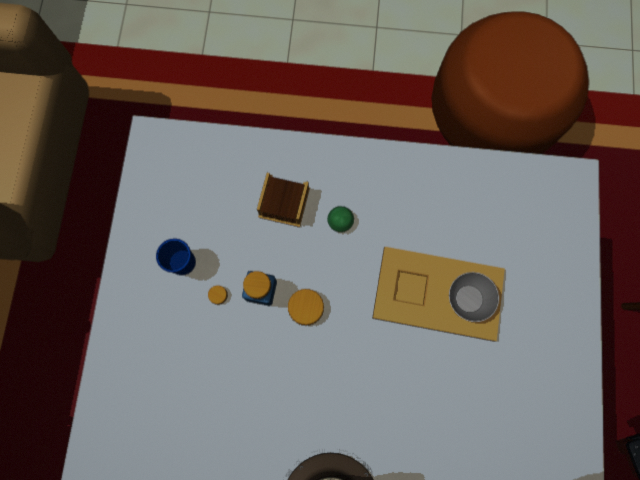

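View pics/scene0.png

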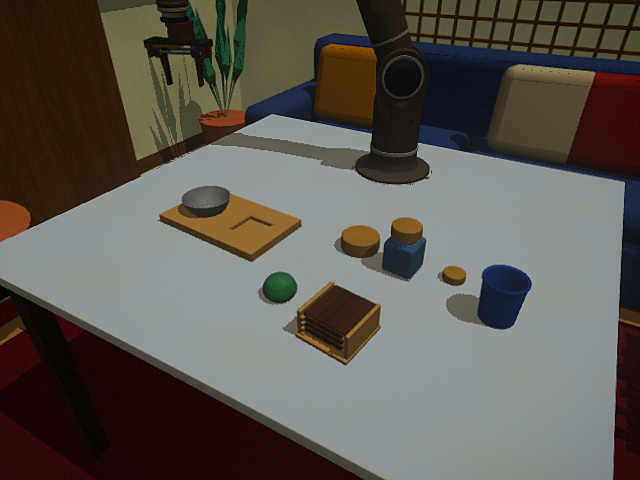

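The top view shows the closed jar at (258,287), loose caps at (305,307) and (218,295), the tray with its square seat at (411,288) and the bowl at (474,297). The scene view agrees: jar at (405,245), seat at (252,223).

Run:
```python
from h import *
from scipy.optimize import least_squares
for n in("top","scene"):
    w=np.load(n+"0.npy");px=np.load(n+"0_px.npy").astype(int)
    x,y,z=w[...,0],w[...,1],w[...,2]
    u0,u1,v0,v1=(235,285,265,312) if n=="top" else (375,435,210,285)
    m=np.zeros(z.shape,bool);m[v0:v1,u0:u1]=1
    t=m&(z>.105)&(z<.125)
    P=w[t];c,r=cv2.minEnclosingCircle(P[:,:2].astype(np.float32));print(n,"cap top",c,r,np.median(P[:,2]),P[:,:2].mean(0),t.sum())
    b=m&(px[...,2]>px[...,0]+15)&(z>.02)&(z<.095)
    P=w[b];q=cv2.minAreaRect((P[:,:2]*1000).astype(np.float32));print("jar rect",q,b.sum())
    s=b&(z>.078)&(z<.088);P=w[s];q=cv2.minAreaRect((P[:,:2]*1000).astype(np.float32));print("shoulder rect",q,s.sum(),np.median(P[:,2]))
    # tray: yellow, z ~ .02
    u0,u1,v0,v1=(365,515,240,345) if n=="top" else (150,310,180,262)
    m[:]=0;m[v0:v1,u0:u1]=1
    tr=m&(z>.014)&(z<.027)&(px[...,0]-px[...,2]>30)
    P=w[tr];q=cv2.minAreaRect((P[:,:2]*1000).astype(np.float32));print("tray",q,np.median(P[:,2]),tr.sum())
    # seat floor
    fl=m&(z<.0135)&(z>.0)
    if n=="top": mm=np.zeros_like(m);mm[265:312,388:435]=1
    else: mm=np.zeros_like(m);mm[212:238,225:278]=1
    P=w[fl&mm];q=cv2.minAreaRect((P[:,:2]*1000).astype(np.float32));print("seat floor",q,np.median(P[:,2]),len(P))
    tb=~np.isnan(z)&(abs(z)<.01);print("table z",np.median(z[tb]))
f=np.load("top0_px.npy")
a=cv2.resize(f[255:325,225:340,::-1],None,fx=6,fy=6,interpolation=cv2.INTER_CUBIC)
b=cv2.resize(f[255:325,365:480,::-1],None,fx=6,fy=6,interpolation=cv2.INTER_CUBIC)
cv2.imwrite("pics/c1.png",cv2.resize(np.vstack([a,b]),(490,600)))
```

```text
top cap top (0.4681510925292969, 0.2145230621099472) 0.0314987376332283 0.11068353721079549 [0.46782534 0.21454598] 573
jar rect ((468.0311584472656, 214.46136474609375), (68.04051971435547, 68.03196716308594), 84.41798400878906) 259
shoulder rect ((450.65966796875, 202.3531951904297), (41.48833465576172, 86.07864379882812), 37.76169204711914) 12 0.0785279955704491
tray ((506.04412841796875, -220.0212860107422), (301.0962829589844, 180.59658813476562), 85.26901245117188) 0.02033041311970485 6123
seat floor ((510.10577392578125, -155.2830810546875), (91.52459716796875, 117.52893829345703), 11.920507431030273) 0.008230194461399831 815
table z 0.00011636679437798669
scene cap top (0.4711032807826996, 0.21709924936294556) 0.032185148447752 0.1112553717927347 [0.47528871 0.2187074 ] 464
jar rect ((472.8456115722656, 219.530029296875), (65.03640747070312, 69.24790954589844), 82.77488708496094) 1057
shoulder rect ((485.8024597167969, 224.61306762695312), (29.215343475341797, 58.975830078125), 26.523387908935547) 86 0.07991104838135277
tray ((506.5539855957031, -217.5203094482422), (304.49786376953125, 184.95040893554688), 85.10176849365234) 0.020183362095008706 3551
seat floor ((506.3720397949219, -152.9367218017578), (65.02061462402344, 66.27147674560547), 86.74562072753906) 0.008615988644169681 421
table z 1.3922658629317297e-05
```

View pics/c1.png

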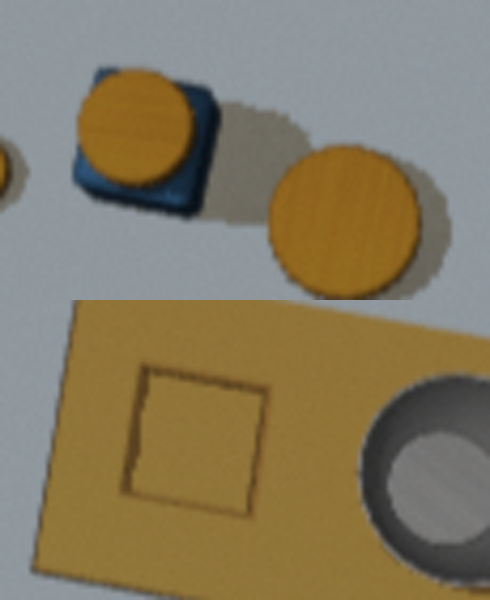

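Run:
```python
import station;print([n for n in dir(station) if n[0]!='_'], getattr(station,'finger_overhang',None),getattr(station,'FINGER_OVERHANG',None))
from h import *
s=state();M=R.from_rotvec(s["ee_rot"]).as_matrix();print(M.round(3))
f=grab_frame("top")
K=np.array(f["camera_matrix"]);d=np.array(f["distortion"],float);T=np.array(f["cam_to_world"])
def proj(uv,z):
    p=cv2.undistortPoints(np.array(uv,float).reshape(-1,1,2),K,d).reshape(-1,2)
    r=np.c_[p,np.ones(len(p))]@T[:3,:3].T
    return T[:3,3]+r*((z-T[2,3])/r[:,2])[:,None]
c=[(365+x/4.261-.4,255+(y-300)/4.286-.4) for x,y in [(143,366),(270,387),(250,517),(122,493)]]
P=proj(c,.02)*1000;print(P.round(1),P.mean(0));e=np.roll(P,-1,0)-P;print(np.hypot(e[:,0],e[:,1]),np.degrees(np.arctan2(e[:,1],e[:,0]))%90)
# jar shoulder corners/edges: darker-blue sides; fit of silhouette rect by blue+brass pixels at all heights
w=np.load("top0.npy");px=np.load("top0_px.npy").astype(int)
m=np.zeros(w.shape[:2],bool);m[265:312,235:285]=1
m&=(w[...,2]>.02)
P=w[m][:,:2]*1000
for a in np.arange(-9,0,.5):
    q=P@np.array([[np.cos(np.radians(a)),-np.sin(np.radians(a))],[np.sin(np.radians(a)),np.cos(np.radians(a))]])
    lo,hi=np.percentile(q,1,axis=0),np.percentile(q,99,axis=0);lo2,hi2=q.min(0),q.max(0);print(a,(hi-lo).round(1),(hi2-lo2).round(1))
for n in ["top","scene"]:
    w=np.load(n+"0.npy");px=np.load(n+"0_px.npy").astype(int)
    m=(w[...,2]>.035)&(w[...,2]<.06)&(abs(w[...,0]-.506)<.2)&(w[...,1]<-.2)&(w[...,1]>-.4)
    print(n,"bowl",cv2.minEnclosingCircle((w[m][:,:2]*1000).astype(np.float32)))
```

```text
['Unreachable', 'finger_overhang', 'grab_frame', 'job_done', 'state'] 0.022 None
[[-0.001  0.931  0.366]
 [ 0.001  0.366 -0.931]
 [-1.    -0.    -0.001]]
[[ 551.7 -116.7   20. ]
 [ 547.1 -190.5   20. ]
 [ 471.3 -183.4   20. ]
 [ 477.4 -109.9   20. ]] [ 511.88201503 -150.14074743   20.        ]
[73.96935421 76.06837177 73.83225676 74.61493485] [86.37343081 84.6306144  85.24844461 84.71291075]
-9.0 [67.1 65.8] [70.8 70.6]
-8.5 [66.7 65.8] [70.4 70.2]
-8.0 [66.4 65.8] [69.9 69.8]
-7.5 [66.2 65.7] [69.5 69.4]
-7.0 [66.1 65.6] [69.2 69. ]
-6.5 [66.2 65.5] [68.8 68.6]
-6.0 [66.1 65.4] [68.7 68.3]
-5.5 [65.9 65.3] [69.1 68.3]
-5.0 [65.8 65.5] [69.4 68.6]
-4.5 [65.8 65.8] [69.8 68.8]
-4.0 [65.8 65.9] [70.2 69. ]
-3.5 [66.  66.3] [70.6 69.3]
-3.0 [66.  66.6] [71.  69.6]
-2.5 [66.2 66.9] [71.4 70. ]
-2.0 [66.4 67.2] [71.8 70.4]
-1.5 [66.7 67.6] [72.2 70.7]
-1.0 [66.9 67.9] [72.6 71.1]
-0.5 [67.2 68.2] [73.  71.5]
top bowl ((499.7179870605469, -294.2737731933594), 60.24416732788086)
scene bowl ((499.5888671875, -293.1597900390625), 62.41188430786133)
```

Request:
{"fn": "send_rows", "kwargs": {"targets": [{"xyz":[0,25,-32],"yaw":0,"hand":100},{"xyz":[0,25,-32],"yaw":0,"hand":100},{"xyz":[0,25,-32],"yaw":0,"hand":100},{"xyz":[0,25,-32],"yaw":0,"hand":100},{"xyz":[0,25,-32],"yaw":0,"hand":100},{"xyz":[0,25,-32],"yaw":0,"hand":100},{"xyz":[0,25,-32],"yaw":0,"hand":100},{"xyz":[0,25,-32],"yaw":0,"hand":100},{"xyz":[0,25,-32],"yaw":0,"hand":100},{"xyz":[0,25,-32],"yaw":0,"hand":100},{"xyz":[0,25,-32],"yaw":0,"hand":100},{"xyz":[0,25,-32],"yaw":0,"hand":100},{"xyz":[0,25,-32],"yaw":0,"hand":100},{"xyz":[0,25,-32],"yaw":0,"hand":100},{"xyz":[0,25,-32],"yaw":0,"hand":100},{"xyz":[0,25,-32],"yaw":0,"hand":100},{"xyz":[0,25,-32],"yaw":0,"hand":100},{"xyz":[0,25,-32],"yaw":0,"hand":100},{"xyz":[0,10,-20],"yaw":0,"hand":100},{"xyz":[0,0,0],"yaw":0,"hand":100}]}}

```text
time_s: 2.15
eef_pos: [0.4384, 0.1449, 0.2445]
ee_rot: [0.926, 1.367, -0.924]
contact_force: [0.4, -0.6, -0.9]
finger_gap: 0.0877
```

```bash
cat >> h.py <<'E'
def go(xyz_mm, az=None):
    "tool-frame shift to reach world xyz (mm); az=azimuth of tool z"
    s=state();M=R.from_rotvec(s["ee_rot"]).as_matrix();p=s["eef_pos"]*1000
    a=np.degrees(np.arctan2(M[1,2],M[0,2]))
    print("t",round(s["time_s"],2),"p",p.round(1),"az",a.round(2),"down",M[:,0].round(4),"F",s["contact_force"].round(1),"M",s["moment"].round(2),"gap",round(s["finger_gap"]*1000,1),"q",s["joints"].round(2))
    print("shift",(M.T@(np.array(xyz_mm)-p)).round(1))
E
python3 -c "
from h import *
go([468.1,214.5,108])"
```

```text
t 2.15 p [438.4 144.9 244.5] az -68.23 down [-4.0e-04  1.9e-03 -1.0e+00] F [ 0.4 -0.6 -0.9] M [0.   0.01 0.01] gap 87.7 q [ 0.17  0.19 -0.67  1.94  0.13  1.05 -1.74]
shift [136.7  53.4 -53.4]
```

Request:
{"fn": "send_rows", "kwargs": {"targets": [{"xyz":[0,18,-18],"yaw":0,"hand":100},{"xyz":[0,18,-18],"yaw":0,"hand":100},{"xyz":[20,17,-17],"yaw":0,"hand":100},{"xyz":[25,0,0],"yaw":0,"hand":100},{"xyz":[25,0,0],"yaw":0,"hand":100},{"xyz":[0,0,0],"yaw":0,"hand":100},{"xyz":[0,0,0],"yaw":0,"hand":100}]}}

```text
time_s: 2.85
eef_pos: [0.4685, 0.2093, 0.1749]
ee_rot: [0.929, 1.364, -0.93]
contact_force: [-0.2, 1.0, 0.2]
finger_gap: 0.0884
```

```bash
python3 -c "
from h import *
go([468.1,214.5,108])"
```

```text
t 2.85 p [468.5 209.3 174.9] az -68.56 down [-9.e-04 -6.e-04 -1.e+00] F [-0.2  1.   0.2] M [-0.   -0.02  0.08] gap 88.4 q [ 0.01  0.37 -0.65  1.91  0.28  0.95 -1.97]
shift [66.9  1.5 -5. ]
```

Request:
{"fn": "send_rows", "kwargs": {"targets": [{"xyz":[10,1.5,-5],"yaw":0,"hand":100},{"xyz":[20,0,0],"yaw":0,"hand":100},{"xyz":[20,0,0],"yaw":0,"hand":100},{"xyz":[10,0,0],"yaw":0,"hand":100},{"xyz":[6,0,0],"yaw":0,"hand":100},{"xyz":[0,0,0],"yaw":0,"hand":100},{"xyz":[0,0,0],"yaw":0,"hand":100}]}}

```text
time_s: 3.55
eef_pos: [0.4686, 0.2157, 0.1093]
ee_rot: [0.929, 1.363, -0.928]
contact_force: [-0.6, -0.0, 0.3]
finger_gap: 0.0877
```

```bash
python3 -c "
from h import *
go([468.1,214.5,108])
f=grab_frame('scene');cv2.imwrite('pics/s1.png',cv2.resize(f['pixels'][150:300,330:510,::-1],None,fx=4,fy=4,interpolation=cv2.INTER_CUBIC))"
```

```text
t 3.55 p [468.6 215.7 109.3] az -68.52 down [ 9.e-04  4.e-04 -1.e+00] F [-0.6 -0.   0.3] M [-0.    0.02  0.  ] gap 87.7 q [-0.05  0.47 -0.61  1.97  0.36  0.82 -2.05]
shift [ 1.3 -0.9  0.9]
```

View pics/s1.png

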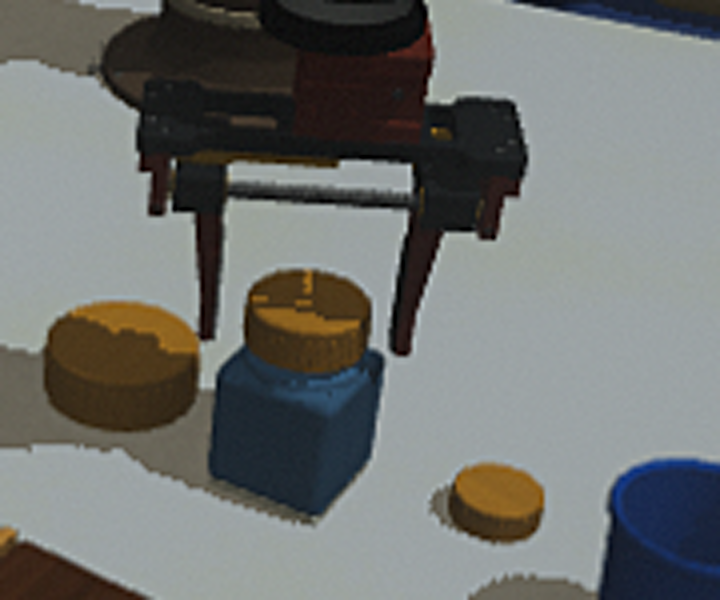

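The fingers (crop 207,335 and 400,350) straddle the cap, centred at (308,315), with their tips above the shoulder. I'll close them now.

Request:
{"fn": "send_rows", "kwargs": {"targets": [{"xyz":[1,-0.9,0.9],"yaw":0,"hand":100},{"xyz":[0,0,0],"yaw":0,"hand":60},{"xyz":[0,0,0],"yaw":0,"hand":0},{"xyz":[0,0,0],"yaw":0,"hand":0},{"xyz":[0,0,0],"yaw":0,"hand":0},{"xyz":[0,0,0],"yaw":0,"hand":0},{"xyz":[0,0,0],"yaw":0,"hand":0},{"xyz":[0,0,0],"yaw":0,"hand":0},{"xyz":[0,0,0],"yaw":0,"hand":0}]}}

```text
time_s: 4.5
eef_pos: [0.4676, 0.2148, 0.1079]
ee_rot: [0.929, 1.364, -0.928]
contact_force: [-1.6, 2.7, 3.7]
finger_gap: 0.0613
```

```bash
python3 -c "
from h import *
go([468.1,214.5,108])"
```

```text
t 4.5 p [467.6 214.8 107.9] az -68.5 down [ 3.e-04  8.e-04 -1.e+00] F [-1.6  2.7  3.7] M [0.95 0.51 0.05] gap 61.3 q [-0.04  0.47 -0.61  1.97  0.36  0.81 -2.05]
shift [-0.1  0.3  0.4]
```

Gripped (61.3 mm). I'll lift 90 mm and start toward the tray.

Request:
{"fn": "send_rows", "kwargs": {"targets": [{"xyz":[-5,0,0],"yaw":0,"hand":0},{"xyz":[-10,0,0],"yaw":0,"hand":0},{"xyz":[-15,0,0],"yaw":0,"hand":0},{"xyz":[-20,0,0],"yaw":0,"hand":0},{"xyz":[-20,0,0],"yaw":0,"hand":0},{"xyz":[-15,0,0],"yaw":0,"hand":0},{"xyz":[-5,0,0],"yaw":0,"hand":0},{"xyz":[0,0,0],"yaw":0,"hand":0},{"xyz":[0,0,0],"yaw":0,"hand":0}]}}

```text
time_s: 5.4
eef_pos: [0.4673, 0.2136, 0.1972]
ee_rot: [0.928, 1.364, -0.93]
contact_force: [-0.6, 0.3, -5.7]
finger_gap: 0.0611
```

```bash
python3 -c "
from h import *
go([511.9,-150.1,196])"
```

```text
t 5.4 p [467.3 213.6 197.2] az -68.54 down [-6.e-04 -7.e-04 -1.e+00] F [-0.6  0.3 -5.7] M [-0.01  0.02  0.02] gap 61.1 q [ 0.02  0.35 -0.67  1.88  0.26  0.99 -1.96]
shift [  1.4 -91.6 354.8]
```

Request:
{"fn": "send_rows", "kwargs": {"targets": [{"xyz":[0,-2,8],"yaw":0,"hand":0},{"xyz":[0,-4,16],"yaw":0,"hand":0},{"xyz":[0,-6,24],"yaw":0,"hand":0},{"xyz":[0,-8,30],"yaw":0,"hand":0},{"xyz":[0,-8,30],"yaw":0,"hand":0},{"xyz":[0,-8,30],"yaw":0,"hand":0},{"xyz":[0,-8,30],"yaw":0,"hand":0},{"xyz":[0,-8,30],"yaw":0,"hand":0},{"xyz":[0,-8,30],"yaw":0,"hand":0},{"xyz":[0,-8,30],"yaw":0,"hand":0},{"xyz":[0,-8,30],"yaw":0,"hand":0},{"xyz":[0,-7,27],"yaw":-0.5,"hand":0},{"xyz":[0,-5,20],"yaw":-0.4,"hand":0},{"xyz":[0,-2,12],"yaw":0,"hand":0},{"xyz":[0,-1.6,6],"yaw":0,"hand":0},{"xyz":[0,0,0],"yaw":0,"hand":0},{"xyz":[0,0,0],"yaw":0,"hand":0}]}}

```text
time_s: 7.1
eef_pos: [0.512, -0.1465, 0.1975]
ee_rot: [0.916, 1.37, -0.916]
contact_force: [0.6, 0.8, -6.8]
finger_gap: 0.0609
```

```bash
python3 -c "
from h import *
go([511.4,-150.0,150])
f=grab_frame('scene');w=cloud(f);px=f['pixels'].astype(int);print(f['range_z'].shape)
np.save('s2.npy',w);np.save('s2_px.npy',px)
m=(px[...,2]>px[...,0]+15)&(abs(w[...,0]-.512)<.06)&(abs(w[...,1]+.15)<.06)&(w[...,2]>.06)&(w[...,2]<.18)
P=w[m];print(m.sum(),P[:,2].min(),P[:,2].max());b=P[(P[:,2]>.1)&(P[:,2]<.165)];print(cv2.minAreaRect((b[:,:2]*1000).astype(np.float32)))
cv2.imwrite('pics/s2.png',cv2.resize(f['pixels'][90:260,150:330,::-1],None,fx=3.5,fy=3.5,interpolation=cv2.INTER_CUBIC))"
```

```text
t 7.1 p [ 512.  -146.5  197.5] az -67.55 down [-4.e-04  7.e-04 -1.e+00] F [ 0.6  0.8 -6.8] M [ 0.07  0.03 -0.01] gap 60.9 q [ 0.61  0.35 -0.52  1.85  0.21  0.99 -1.18]
shift [47.5 -1.9  3. ]
(480, 640)
1257 0.09717900202034374 0.1726565476742934
((532.4963989257812, -129.9445343017578), (51.03176498413086, 88.50077819824219), 40.32284927368164)
```

View pics/s2.png

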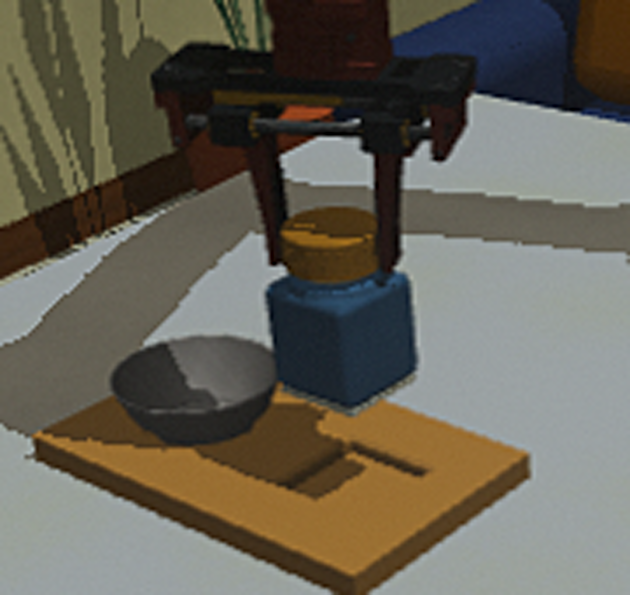

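The jar hangs upright over the seat, seen at about (345,450) in the crop. I'll fit its two visible faces and the tray edges in this same camera to check the offset and yaw.

Run:
```python
from h import *
w=np.load('s2.npy');px=np.load('s2_px.npy');w0=np.load('scene0.npy')
m=(px[...,2]>px[...,0]+15)&(abs(w[...,0]-.512)<.06)&(abs(w[...,1]+.15)<.06)&(w[...,2]>.105)&(w[...,2]<.16)
a0=np.radians(-4.8);e1=np.array([np.cos(a0),np.sin(a0)]);e2=np.array([-e1[1],e1[0]])
P=w[m][:,:2]*1000;q=np.c_[(P-[511.9,-150.1])@e1,(P-[511.9,-150.1])@e2]
print(q.max(0),np.percentile(q,[2,50,98],axis=0))
def face(q,i):
    j=1-i;s=(q[:,i]>26)&(q[:,j]<22)
    for _ in range(4):
        c=np.polyfit(q[s,j],q[s,i],1);r=q[:,i]-np.polyval(c,q[:,j]);s=(abs(r)<1.5)&(q[:,j]<24)
    print("face",i,"at",np.polyval(c,0).round(2),"slope deg",np.degrees(np.arctan(c[0])).round(2),s.sum())
face(q,0);face(q,1)
# tray sides (vertical faces) in scene0, seat frame: expect x=+90, y=+80
z=w0[...,2];P=w0[(z>.005)&(z<.017)][:,:2]*1000;q=np.c_[(P-[511.9,-150.1])@e1,(P-[511.9,-150.1])@e2]
for i,v in((0,90),(1,80)):
    j=1-i;s=(abs(q[:,i]-v)<6)&(q[:,j]>-200)&(q[:,j]<75)
    for _ in range(4):
        c=np.polyfit(q[s,j],q[s,i],1);r=q[:,i]-np.polyval(c,q[:,j]);s=(abs(r)<2)&(q[:,j]>-200)&(q[:,j]<75)
    print("tray side",i,np.polyval(c,0).round(2),np.degrees(np.arctan(c[0])).round(2),s.sum())
```

```text
[38.46739023 42.5142022 ] [[-23.03048443 -20.96917079]
 [ 32.60635061  36.55196611]
 [ 37.2001623   41.30666758]]
face 0 at 35.31 slope deg 0.77 265
face 1 at 39.37 slope deg -0.23 290
tray side 0 90.18 -0.24 311
tray side 1 81.91 -0.17 185
```

Request:
{"fn": "send_rows", "kwargs": {"targets": [{"xyz":[10,-2,2.8],"yaw":-0.4,"hand":0},{"xyz":[15,0,0],"yaw":0,"hand":0},{"xyz":[15,0,0],"yaw":0,"hand":0},{"xyz":[10,0,0],"yaw":0,"hand":0},{"xyz":[8,0,0],"yaw":0,"hand":0},{"xyz":[4,0,0],"yaw":0,"hand":0},{"xyz":[0,0,0],"yaw":0,"hand":0},{"xyz":[0,0,0],"yaw":0,"hand":0}]}}

```text
time_s: 7.95
eef_pos: [0.5117, -0.1511, 0.136]
ee_rot: [0.912, 1.371, -0.911]
contact_force: [0.3, -0.6, -7.0]
finger_gap: 0.0612
```

```bash
python3 -c "
from h import *
for i in range(3): go([511.2,-149.9,116]); grab_frame('scene')"
```

```text
t 7.95 p [ 511.7 -151.1  136. ] az -67.22 down [ 7.e-04 -1.e-04 -1.e+00] F [ 0.3 -0.6 -7. ] M [-0.05  0.   -0.03] gap 61.2 q [ 0.59  0.43 -0.5   1.91  0.26  0.87 -1.22]
shift [20.   0.  -1.3]
t 8.0 p [ 511.7 -151.2  136.2] az -67.23 down [ 9.e-04 -3.e-04 -1.e+00] F [-0.1  0.1 -6.5] M [ 0.01 -0.01 -0.04] gap 61.3 q [ 0.59  0.43 -0.5   1.91  0.26  0.87 -1.22]
shift [20.2  0.  -1.4]
t 8.05 p [ 511.7 -151.2  136.2] az -67.22 down [ 1.e-03 -3.e-04 -1.e+00] F [ 0.1  0.3 -6.6] M [-0.01  0.01  0.04] gap 61.6 q [ 0.59  0.43 -0.5   1.91  0.26  0.87 -1.22]
shift [20.2  0.  -1.4]
```

Request:
{"fn": "send_rows", "kwargs": {"targets": [{"xyz":[0,0,-1.3],"yaw":0,"hand":0},{"xyz":[3,0,0],"yaw":0,"hand":0},{"xyz":[3,0,0],"yaw":0,"hand":0},{"xyz":[3,0,0],"yaw":0,"hand":0},{"xyz":[2,0,0],"yaw":0,"hand":0},{"xyz":[2,0,0],"yaw":0,"hand":0},{"xyz":[0,0,0],"yaw":0,"hand":0},{"xyz":[0,0,0],"yaw":0,"hand":0}]}}

```text
time_s: 8.9
eef_pos: [0.5108, -0.1499, 0.1226]
ee_rot: [0.912, 1.372, -0.912]
contact_force: [0.7, 0.7, -6.5]
finger_gap: 0.0613
```

```bash
python3 -c "
from h import *
go([511.2,-149.9,116])"
```

```text
t 8.9 p [ 510.8 -149.9  122.6] az -67.22 down [-1.e-04  0.e+00 -1.e+00] F [ 0.7  0.7 -6.5] M [ 0.01 -0.01  0.02] gap 61.3 q [ 0.58  0.45 -0.49  1.92  0.28  0.84 -1.23]
shift [6.6 0.4 0.1]
```

The underside is about 5 mm below the tray top with no contact force, so the jar is entering the seat.

Request:
{"fn": "send_rows", "kwargs": {"targets": [{"xyz":[1.5,0,0],"yaw":0,"hand":0},{"xyz":[1.5,0,0],"yaw":0,"hand":0},{"xyz":[1,0,0],"yaw":0,"hand":0},{"xyz":[1,0,0],"yaw":0,"hand":0},{"xyz":[0.7,0,0],"yaw":0,"hand":0},{"xyz":[0,0,0],"yaw":0,"hand":0},{"xyz":[0,0,0],"yaw":0,"hand":0},{"xyz":[0,0,0],"yaw":0,"hand":0}]}}

```text
time_s: 9.7
eef_pos: [0.5108, -0.1499, 0.117]
ee_rot: [0.912, 1.371, -0.912]
contact_force: [-0.5, 1.0, -6.3]
finger_gap: 0.0615
```

```bash
python3 -c "
from h import *
go([511.2,-149.9,116])"
```

```text
t 9.7 p [ 510.8 -149.9  117. ] az -67.23 down [ 1.e-04 -0.e+00 -1.e+00] F [-0.5  1.  -6.3] M [-0.04  0.03  0.  ] gap 61.5 q [ 0.58  0.45 -0.49  1.93  0.28  0.83 -1.23]
shift [1.  0.3 0.1]
```

Request:
{"fn": "send_rows", "kwargs": {"targets": [{"xyz":[0.5,0,0],"yaw":0,"hand":0},{"xyz":[0.5,0,0],"yaw":0,"hand":0},{"xyz":[0.3,0,0],"yaw":0,"hand":0},{"xyz":[0,0,0],"yaw":0,"hand":0},{"xyz":[0,0,0],"yaw":0,"hand":0}]}}

```text
time_s: 10.2
eef_pos: [0.511, -0.1498, 0.1159]
ee_rot: [0.912, 1.371, -0.911]
contact_force: [-0.8, 1.4, -2.2]
finger_gap: 0.0617
```

```bash
python3 -c "
from h import *
go([511.2,-149.9,116])"
```

```text
t 10.2 p [ 511.  -149.8  115.9] az -67.22 down [ 3.e-04 -1.e-04 -1.e+00] F [-0.8  1.4 -2.2] M [0.2  0.23 0.01] gap 61.7 q [ 0.58  0.46 -0.49  1.93  0.28  0.83 -1.24]
shift [-0.1  0.2  0.1]
```

Contact: the load is now mostly on the seat, and z is as predicted (115.9). I'll settle it slightly, then start unscrewing (negative yaw is CCW from above).

Request:
{"fn": "send_rows", "kwargs": {"targets": [{"xyz":[0.5,0,0],"yaw":0,"hand":0},{"xyz":[0,0,0],"yaw":0,"hand":0},{"xyz":[0,0,0],"yaw":-5,"hand":0},{"xyz":[-0.1,0,0],"yaw":-5,"hand":0},{"xyz":[-0.1,0,0],"yaw":-5,"hand":0},{"xyz":[-0.1,0,0],"yaw":-5,"hand":0},{"xyz":[0,0,0],"yaw":0,"hand":0},{"xyz":[0,0,0],"yaw":0,"hand":0}]}}

```text
time_s: 11.0
eef_pos: [0.5116, -0.1502, 0.116]
ee_rot: [0.646, 1.471, -0.645]
contact_force: [-0.5, 0.7, 4.5]
finger_gap: 0.0617
```

```bash
python3 -c "
from h import *
go([511.0,-149.8,116])"
```

```text
t 11.0 p [ 511.6 -150.2  116. ] az -47.37 down [ 1.8e-03 -4.0e-04 -1.0e+00] F [-0.5  0.7  4.5] M [ 0.05 -0.15  0.08] gap 61.7 q [ 0.64  0.47 -0.57  1.92  0.34  0.84 -0.93]
shift [ 0.  -0.2 -0.7]
```

Request:
{"fn": "send_rows", "kwargs": {"targets": [{"xyz":[-0.2,0,0],"yaw":-6,"hand":0},{"xyz":[-0.2,0,0],"yaw":-6,"hand":0},{"xyz":[-0.2,0,0],"yaw":-6,"hand":0},{"xyz":[-0.2,0,0],"yaw":-6,"hand":0},{"xyz":[-0.2,0,0],"yaw":-6,"hand":0},{"xyz":[-0.2,0,0],"yaw":-6,"hand":0}]}}

```text
time_s: 11.6
eef_pos: [0.5116, -0.1506, 0.1173]
ee_rot: [0.152, 1.564, -0.154]
contact_force: [-0.2, -0.4, 6.7]
finger_gap: 0.0611
```

```bash
python3 -c "
from h import *
go([511.0,-149.8,117.7])"
```

```text
t 11.6 p [ 511.6 -150.6  117.3] az -11.15 down [ 0.0018 -0.0012 -1.    ] F [-0.2 -0.4  6.7] M [-0.18 -0.22 -0.03] gap 61.1 q [ 0.75  0.51 -0.72  1.91  0.43  0.88 -0.39]
shift [-0.4  0.7 -0.8]
```

Request:
{"fn": "send_rows", "kwargs": {"targets": [{"xyz":[-0.2,0,0],"yaw":-6,"hand":0},{"xyz":[-0.2,0,0],"yaw":-6,"hand":0},{"xyz":[-0.2,0,0],"yaw":-5,"hand":0},{"xyz":[0,0,0],"yaw":0,"hand":0},{"xyz":[0,0,0],"yaw":0,"hand":0},{"xyz":[0,0,0],"yaw":0,"hand":0}]}}

```text
time_s: 12.2
eef_pos: [0.5116, -0.1505, 0.1176]
ee_rot: [-0.077, 1.568, 0.076]
contact_force: [3.8, -3.0, 3.5]
finger_gap: 0.0614
```

```bash
cat > jar.py <<'E'
from h import *
def jar(f):
    w=cloud(f);px=f['pixels'].astype(int)
    a0=np.radians(-4.8);e1=np.array([np.cos(a0),np.sin(a0)]);e2=np.array([-e1[1],e1[0]])
    m=(px[...,2]>px[...,0]+15)&(abs(w[...,0]-.512)<.06)&(abs(w[...,1]+.15)<.06)
    P=w[m];q=np.c_[(P[:,:2]*1000-[511.9,-150.1])@e1,(P[:,:2]*1000-[511.9,-150.1])@e2]
    z=P[:,2]*1000; b=(z>25)&(z<80);q2=q[b]
    for i in(0,1):
        j=1-i;s=(q2[:,i]>26)&(q2[:,j]<22)
        for _ in range(4):
            c=np.polyfit(q2[s,j],q2[s,i],1);r=q2[:,i]-np.polyval(c,q2[:,j]);s=(abs(r)<1.5)&(q2[:,j]<24)
        print("face",i,"centre off",(np.polyval(c,0)-34-[.2,1.9][i]).round(2),"yaw",(np.degrees(np.arctan(c[0]))*[-1,1][i]).round(2),s.sum())
    sh=(abs(q).max(1)<31)&(z>75)
    print("shoulder z",np.median(z[sh&(z<96)]).round(1),sh.sum())
    br=(px[...,0]>px[...,2]+30)&(abs(w[...,0]-.512)<.05)&(abs(w[...,1]+.15)<.05)&(w[...,2]>.07)
    P=w[br]*1000;print("cap z",np.percentile(P[:,2],[2,98]).round(1),len(P))
E
python3 -c "
from jar import *
go([511.0,-149.8,117.7])
f=grab_frame('scene');jar(f)
cv2.imwrite('pics/s3.png',cv2.resize(f['pixels'][110:260,150:330,::-1],None,fx=4,fy=4,interpolation=cv2.INTER_CUBIC))"
```

```text
t 12.2 p [ 511.6 -150.5  117.6] az 5.61 down [ 1.6e-03 -8.0e-04 -1.0e+00] F [ 3.8 -3.   3.5] M [-0.57 -0.95 -0.04] gap 61.4 q [ 0.8   0.53 -0.79  1.91  0.48  0.89 -0.13]
shift [-0.1  0.7 -0.5]
face 0 centre off -0.62 yaw 1.76 260
face 1 centre off -0.35 yaw 2.36 256
shoulder z 85.5 146
cap z [ 98.1 300.9] 454
```

View pics/s3.png

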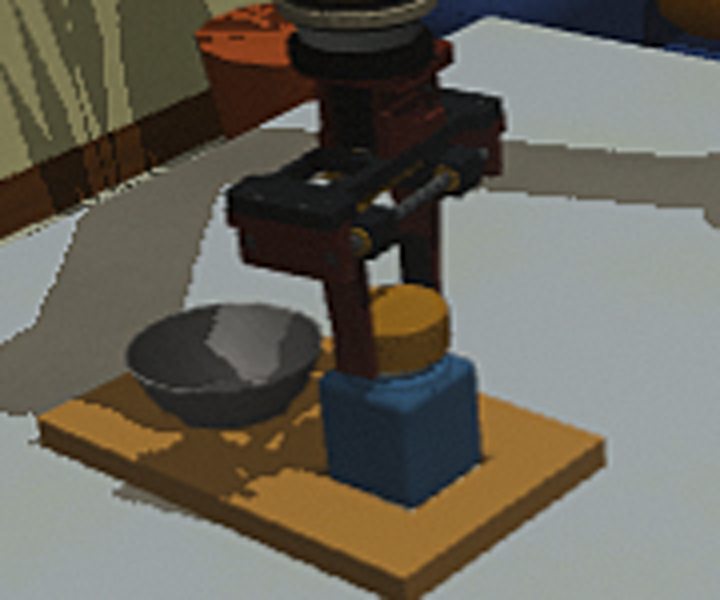

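The jar is seated with its shoulder well down and has followed by about 2.5°. The cap is at crop (408,330). I'll try a small lift and watch the force.

Request:
{"fn": "send_rows", "kwargs": {"targets": [{"xyz":[-1,0,0],"yaw":0,"hand":0},{"xyz":[-1,0,0],"yaw":0,"hand":0},{"xyz":[-1,0,0],"yaw":0,"hand":0},{"xyz":[0,0,0],"yaw":0,"hand":0},{"xyz":[0,0,0],"yaw":0,"hand":0}]}}

```text
time_s: 12.75
eef_pos: [0.5103, -0.1498, 0.1199]
ee_rot: [-0.079, 1.57, 0.079]
contact_force: [0.9, -1.1, -1.7]
finger_gap: 0.0614
```

```bash
python3 -c "
from jar import *
go([511.0,-149.8,147])
jar(grab_frame('scene'))"
```

```text
t 12.75 p [ 510.3 -149.8  119.9] az 5.78 down [-1.e-03  3.e-04 -1.e+00] F [ 0.9 -1.1 -1.7] M [-0.33 -0.3  -0.07] gap 61.4 q [ 0.8   0.53 -0.79  1.91  0.47  0.9  -0.13]
shift [-27.1  -0.1   0.7]
face 0 centre off -1.43 yaw 1.76 259
face 1 centre off -0.24 yaw 2.77 256
shoulder z 85.4 168
cap z [100.5 303. ] 448
```

Force is only the cap's weight plus some friction, and the jar hasn't risen. I'll keep lifting.

Request:
{"fn": "send_rows", "kwargs": {"targets": [{"xyz":[-2,0,0],"yaw":0,"hand":0},{"xyz":[-2,0,0],"yaw":0,"hand":0},{"xyz":[-2,0,0],"yaw":0,"hand":0},{"xyz":[-3,0,0],"yaw":0,"hand":0},{"xyz":[-3,0,0],"yaw":0,"hand":0},{"xyz":[-4,0,0],"yaw":0,"hand":0},{"xyz":[-4,0,0],"yaw":0,"hand":0},{"xyz":[-4,0,0],"yaw":0,"hand":0},{"xyz":[-3,0,0],"yaw":0,"hand":0},{"xyz":[0,0,0],"yaw":0,"hand":0},{"xyz":[0,0,0],"yaw":0,"hand":0},{"xyz":[0,0,0],"yaw":0,"hand":0}]}}

```text
time_s: 14.0
eef_pos: [0.5107, -0.1499, 0.1471]
ee_rot: [-0.079, 1.57, 0.079]
contact_force: [0.6, 0.3, -0.2]
finger_gap: 0.0613
```

```bash
python3 -c "
from jar import *
go([511.0,-149.8,147])
f=grab_frame('scene');jar(f)
w=cloud(f);px=f['pixels'].astype(int)
br=(px[...,0]>px[...,2]+25)&(abs(w[...,0]-.512)<.05)&(abs(w[...,1]+.15)<.05)&(w[...,2]>.11)&(w[...,2]<.16)
P=w[br]*1000;print('cap',np.percentile(P[:,2],[1,5,95,99]).round(1));t=P[P[:,2]>np.percentile(P[:,2],98)-4];print(t.max(0),t.min(0))
cv2.imwrite('pics/s4.png',cv2.resize(f['pixels'][110:260,150:330,::-1],None,fx=4,fy=4,interpolation=cv2.INTER_CUBIC))"
```

```text
t 14.0 p [ 510.7 -149.9  147.1] az 5.77 down [-3.e-04  1.e-04 -1.e+00] F [ 0.6  0.3 -0.2] M [-0.06 -0.1   0.01] gap 61.3 q [ 0.82  0.49 -0.82  1.89  0.44  0.95 -0.1 ]
shift [0.1 0.1 0.3]
face 0 centre off -0.61 yaw 2.05 253
face 1 centre off -0.45 yaw 3.13 259
shoulder z 86.0 188
cap z [ 99.9 293.7] 478
cap [126.7 128.8 152.  152.7]
[ 544.069183   -115.1276181   156.74401459] [ 481.78045957 -171.24034065  148.64064051]
```

View pics/s4.png

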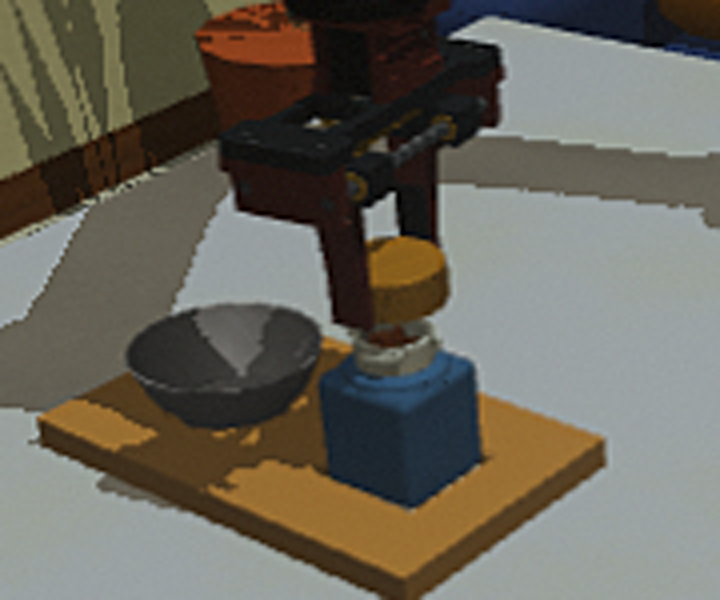

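The cap (crop 408,278) hangs level above the open mouth (398,345), and the jar is still down in the seat. I'm handing in.

```bash
python3 -c "
from h import *
job_done()"
```

```text
the job is handed in; nothing more can be done
```

The jar is in the tray's square seat with its cap off. The gripper still holds the cap over the mouth. I handed the job in at about 14 s.

- **Placing:** I lifted the closed jar by its cap, lowered it into the seat and felt contact at the expected height. The jar was upright.
- **Unscrewing:** I turned the cap about 73° counter-clockwise while rising about 2 mm. The jar followed by about 2–3°, near the 3° it may turn. Two fits of its faces gave 2.0° and 3.1°.
- **Lifting off:** The lift force stayed low, about 2 N at the first step and then about the cap's weight. The jar did not rise.
- **Final state:** The cap is level. Its lower edge is at about 126–127 mm, roughly 20 mm above the rim at 106 mm, and by estimate it is centred over the mouth to about 1 mm.
- **Other objects:** The nut bowl looked unmoved in the last picture. I did not recheck the dice cup, paperweight or coaster rack after the moves; the planned path passed well clear of them, and no unexpected force showed in the readings.

The two cameras disagreed by about 2 mm on the seat's position. I allowed for that using the tray edges, and the jar went in without resistance.

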